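# Empty a tall tube of grinding balls over the stand's bar

## Task

Empty the three grinding balls out of the tall open tube into the tray of the steel stand: first lean the tube on the stand's V-shaped bar, foot on the bench and mouth towards the tray, and let go of it; then take it again in its lower half and lift the foot until the mouth points well downwards over the tray. When all balls are in the tray, lower the foot back to the bench, leave the empty tube leaning on the bar as before, and do not knock over or push away the other things on the bench.

Things in the scene. Friction and masses are not known exactly. Their poses are not given: they have to be found in the camera images.
- tube: tall open white plastic tube, round, 56 mm outer diameter, 240 mm high, wall 4 mm, floor 6 mm; at the start upright on the bench with three balls in it (about 0.5 kg in all). Origin: centre of its underside; z axis points along the tube to the open mouth. Its yaw has no meaning.
- tube_mouth (a point): centre of the tube's open mouth, 240 mm from its origin along its z axis
- stand: fixed steel stand: a V-shaped bar across the front, an open tray behind it. Origin on the bench straight below the bar's low point; x axis points level from the bar over the tray (roughly away from the robot), y along the bar, z up. In front of it (x below -12 mm) the bench is bare for the tube's foot; the bench does not let the foot slip.
- bar_low (a point): top of the bar at its low point, 87 mm above the bench (centre line 80 mm). The bar is a rod 14 mm thick, bent to a shallow V in the stand's plane x = 0, rising at 25 degrees to posts at y = +-78 mm; a tube across it centres itself. With its origin 143 mm before the bar and 23 mm up, the tube leans at 54 degrees, touches the bar 150 mm from its foot and stays so let go.
- tray_floor (a point): middle of the aluminium tray's floor, in the stand's frame at x = 112 mm, z = 4 mm. Tray inside: x = 23 to 200 mm, y = -92 to 92 mm; near wall 45 mm, side walls 60 mm, far wall 100 mm high above the bench
- ball0_center (a point): centre of a white ceramic grinding ball, 36 mm diameter, 85 g; in the tube at the start, rolls freely
- ball1_center (a point): centre of a white ceramic grinding ball, 36 mm diameter, 85 g; in the tube at the start, rolls freely
- ball2_center (a point): centre of a white ceramic grinding ball, 36 mm diameter, 85 g; in the tube at the start, rolls freely
- canister: bystander: tall closed white plastic bottle with cap, 62 mm diameter, 215 mm high, standing; not the tube (it is capped). Origin: centre of its underside.
- jar: bystander: small jar with a lid, 60 mm diameter, 62 mm high, standing. Origin: centre of its underside.
- vial0: bystander: small white capped vial, 34 mm diameter, 62 mm high, standing. Origin: centre of its underside.
- vial1: bystander: vial like vial0. Origin: centre of its underside.
- vial2: bystander: vial like vial0. Origin: centre of its underside.
- beaker: bystander: glass beaker, 72 mm diameter at the rim, 95 mm high, standing. Origin: centre of its underside.
- dish: bystander: flat glass disc, 70 mm diameter, 14 mm thick, lying. Origin: centre of its underside.
Things that resemble listed ones, but are neither listed nor needed, are in the scene too. Leave any brown look-alike of the tube alone.

How it is judged:
On the way, in this order (a step that is already met when the one before it is completed fails the run):
1. the tube, still full, leans on the bar with its foot on the bench and its mouth towards the tray, let go (angle between tube's own z axis and vertical between 0.45 and 1.25 rad and height (world z) of tube below 0.04 m and contact force between tube and stand above 0.15 N and contact force between the fingers and tube below 0.1 N and linear speed of tube below 0.03 m/s and x of tube_mouth in the frame of stand above 0.02 m and y of tube_mouth in the frame of stand between -0.05 and 0.05 m and distance between each of ball0_center, ball1_center, ball2_center and tube below 0.2 m), for 0.3 s.
2. held in its lower half, the tube is tipped more than 10 degrees past level with its mouth over the tray (angle between tube's own z axis and vertical above 1.75 rad and contact force between the fingers and tube above 0.5 N and z of the grasp point in the frame of tube below 0.12 m and x of tube_mouth in the frame of stand between 0.02 and 0.2 m), for 0.1 s.
At the end, for the whole second after the job is handed in: All three balls lie in the tray; the tube leans on the bar (26 to 71 degrees from vertical) at rest, foot on the bench, its mouth past the bar on the tray side and within 50 mm of the stand's middle, not touched by the fingers (x of ball0_center in the frame of stand between 0.02 and 0.205 m and y of ball0_center in the frame of stand between -0.095 and 0.095 m and z of each of ball0_center, ball1_center, ball2_center in the frame of stand below 0.045 m and x of ball1_center in the frame of stand between 0.02 and 0.205 m and y of ball1_center in the frame of stand between -0.095 and 0.095 m and x of ball2_center in the frame of stand between 0.02 and 0.205 m and y of ball2_center in the frame of stand between -0.095 and 0.095 m and angle between tube's own z axis and vertical between 0.45 and 1.25 rad and height (world z) of tube below 0.04 m and contact force between tube and stand above 0.15 N and contact force between the fingers and tube below 0.1 N and linear speed of tube below 0.03 m/s and x of tube_mouth in the frame of stand above 0.02 m and y of tube_mouth in the frame of stand between -0.05 and 0.05 m).
It fails at once if one of the bystanders is pushed more than 40 mm or tipped over (distance of any of canister, jar, vial0, vial1, vial2, beaker, dish from where it was at the start of the episode above 0.04 m or angle between any of canister, jar, vial0, vial1, vial2, beaker, dish's own z axis and vertical above 0.6 rad).
It also fails if it takes over 67 s, if anything falls off the work surface, if the arm or the gripper's body presses on something with over 40 N, if the wrist force passes 120 N, or if a joint passes its speed limit or range.

## Robot

A 6-joint arm with a two-finger parallel gripper is mounted at the origin on the work surface. World frame = base frame: x ahead of the robot, y to its left, z up, the work surface at z = 0. Lengths are in m, angles in rad, forces in N, time in s.
With the tool pointing down it reaches from about 0.25 to 0.775 m from the base axis. Payload 4 kg.
Tool frame: the origin (TCP) lies at the very end of the fingers, on their centre line; the grasp point (between the pads) lies 19 mm behind it; x points along the fingers, y is the direction in which the jaws open and shut, and the axes are right-handed (so a half turn about x gives the same grasp; the last joint's range is limited). The gripper opens to 94 mm and grips with 3 to 60 N. Pads are 16 mm wide; open, the fingers measure 119 mm over their backs; the gripper's body (75 mm by 177 mm) begins 78 mm behind the grasp point.
Start: joints at [-1.245, 0.087, 1.371, -0, 1.684, -0.103], TCP at [0.229, -0.5, 0.206] pointing down, gripper open.
Joint ranges: [-3.1, 3.1], [-0.76, 2.03], [0.27, 2.55], [-1.08, 4.22], [0.17, 2.65], [-2.57, 2.57]. Speed limits (rad/s): [2.79, 2.79, 3.14, 3.14, 3.14, 3.14].

## Interface

Orientations are given as [roll, pitch, yaw] about the fixed x, y, z axes, in that order (R = Rz(yaw) Ry(pitch) Rx(roll)).
In Python, from bench import robot gives the robot as it stands.
- The arm moves only by the tool carry_out, never from a script. Its argument "targets" is a list of rows, each a list of 5 numbers: the closure, from 0 (fully open) to 1 (shut), then the shift along the tool's x, y, z in cm, then the turn about the tool's x in degrees. In form: [[fingers, tx, ty, tz, turn], ...]. A call has 1 to 20 rows; each row shifts and turns the commanded pose from where the row before left it, along the tool's axes as they then stand; what a row does not reach is not made up. A row lasts 1/10 s, in which the tool goes at most 50 mm and 8.59 degrees, less where a joint would pass 70% of its speed; a pose out of reach is approached as far as the arm can. A call is refused whole if a number of a shift passes 5 or a number of a turn 8.59, either way. A call with a gripper value outside its range is refused whole. The fingers move at their own pace and stop on an object; the grip force is fixed at half the most. Time passes only in rows, so rows that do not move let the fingers close. It gives the time, the measured TCP pose, the force and the opening at its end, in the units of the state.
- robot.get_obs(): the state, without advancing time (a new reading comes with each control period).
- robot.snapshot(name): name is "scene" or "side" or "wrist"; returns a dict with "image" (480x640x3 uint8, red, green, blue), "camera_matrix" (3x3 intrinsics, pixels), "pose" (4x4, takes a point from camera to world coordinates). Camera axes: x right, y up, looking along -z (the intrinsics and any distortion apply to the point x, -y, -z); pixel columns grow to the right and rows downward; lengths in m; the calibration is good to about 2 mm. A picture is of the moment at which its call begins. There is no depth.
- robot.close_job(): hands the job in, once; it reports no verdict.
The state is a dict: "time": time; "joint_positions": joint angles; "qvel": joint speeds; "joint_torque": joint torques, N m; "tool_pos": TCP position; "ee_rot": TCP orientation; "wrist_force": force on the tool from outside, world axes, zero at the start; "wrist_torque": the same for the moment, N m; "width": finger opening in m.
Only numpy, scipy, OpenCV 4.12 (cv2) and the standard library are available. Lean on these libraries where they do the work, as an engineer would, in place of code of your own. Each camera call takes 0.05 s, during which the arm holds its last target. There are 200 camera calls.

## Working session

There is one attempt and no reset: what is moved stays moved. The work goes in short steps, Python scripts to look and compute and a tool call to move; the robot and the scene stay as the last step left them, time stands still between calls to the robot, and variables do not carry over. Pictures are saved under pics/ and viewed, about 8 in all and at most 12, crops included, and the job is handed in when it is done.

Besides the shell and the picture viewer there is one more tool, called after "Emit:" as a command line: name --pt "numbers of a row" for each row, then --argument value for the rest. carry_out: Moves the arm, as the interface text tells. Its arguments: {"type":"object","properties":{"targets":{"type":"array","items":{"type":"array","items":{"type":"number"}}}},"required":["targets"]}

```bash
ls; mkdir -p pics; python3 - <<'E'
from bench import robot
import cv2,pickle
o=robot.get_obs();print(o)
d={}
for n in("scene","side"):
    s=robot.snapshot(n);d[n]=s
    cv2.imwrite(f"pics/{n}0.png",s["image"][:,:,::-1]);print(n,s["camera_matrix"],s["pose"],[k for k in s])
pickle.dump(d,open("s0.pkl","wb"))
E
```

```text
pics
{'time': 0.0, 'joint_positions': array([-1.24509225e+00,  8.79493209e-02,  1.37220285e+00,  1.08585389e-05,
        1.68358706e+00, -1.03116924e-01]), 'qvel': array([ 0.00119605,  0.00022175,  0.00132029, -0.00012665, -0.00133359,
       -0.00048138]), 'joint_torque': array([ 6.09803701e-04, -3.40177238e+01, -3.02430868e+01,  7.17519829e-02,
        3.28938081e-02, -1.59757396e-04]), 'tool_pos': array([ 0.22851029, -0.49970237,  0.20433335]), 'ee_rot': array([-1.67894081,  1.56864972,  1.89147406]), 'wrist_force': array([ 0.03442678,  0.34800522, -0.14900752]), 'wrist_torque': array([-0.02724602,  0.02913518, -0.04047348]), 'width': 0.09409826126801686}
scene [[433.13304641   0.         319.68772501]
 [  0.         433.13304641 240.14896926]
 [  0.           0.           1.        ]] [[ 0.73907953 -0.35816637  0.57050706  1.00330723]
 [ 0.67348955  0.40944749 -0.61543852 -0.5291257 ]
 [-0.0131633   0.83908856  0.54383557  0.61410767]
 [ 0.          0.          0.          1.        ]] ['image', 'camera_matrix', 'pose']
side [[582.96722143   0.         322.51205681]
 [  0.         582.96722143 231.09086474]
 [  0.           0.           1.        ]] [[-0.70319386  0.35473166 -0.61618491 -0.13282877]
 [-0.71088645 -0.36614586  0.6004812   0.64716598]
 [-0.01260386  0.86029219  0.50964545  0.70963715]
 [ 0.          0.          0.          1.        ]] ['image', 'camera_matrix', 'pose']
```

View pics/scene0.png

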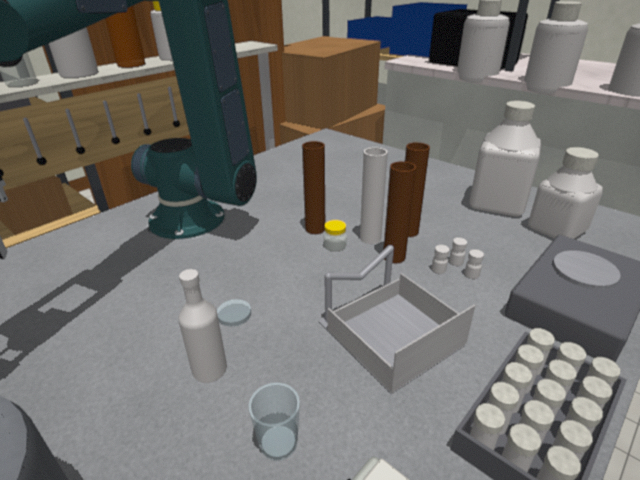

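View pics/side0.png

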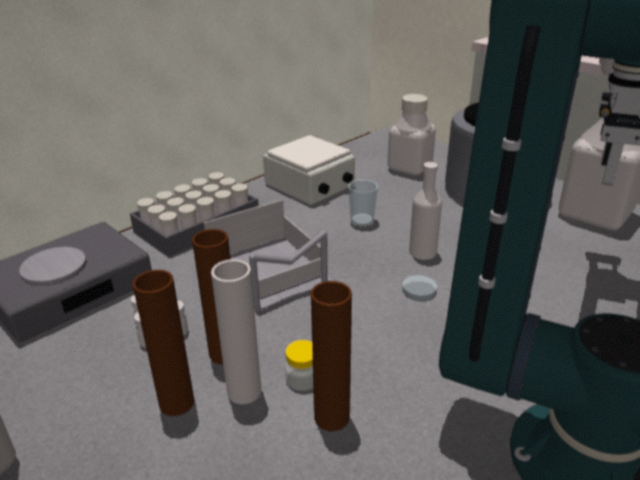

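The scene view shows the white tube (mouth about 375,153; foot about 371,240) between three brown look-alikes. The jar is at 335,236, and the stand's bar runs from 328,278 to 390,250. The side view has the tube mouth at 234,269 and the bar posts at 254,262 and 326,238. Next I'll enlarge both.

```bash
python3 - <<'E'
import pickle,cv2,numpy as np
d=pickle.load(open("s0.pkl","rb"))
for n,(x,y,w,h) in dict(scene=(285,130,200,150),side=(130,220,200,150)).items():
    c=cv2.resize(d[n]["image"][y:y+h+40*0,x:x+w,::-1],None,fx=4,fy=4,interpolation=cv2.INTER_CUBIC)
    for i in range(0,w,20): cv2.line(c,(i*4,0),(i*4,8),(0,0,255),1);cv2.putText(c,str(x+i),(i*4,20),0,.4,(0,0,255),1)
    for i in range(0,h,10): cv2.line(c,(0,i*4),(8,i*4),(0,0,255),1);cv2.putText(c,str(y+i),(10,i*4+4),0,.4,(0,0,255),1)
    cv2.imwrite(f"pics/{n}_crop.png",c)
E
```

```text
(no output)
```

View pics/scene_crop.png

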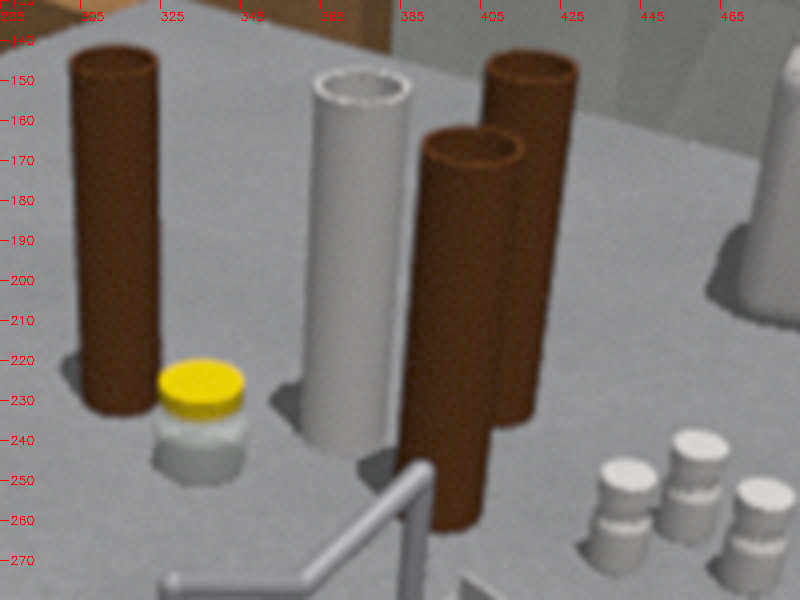

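View pics/side_crop.png

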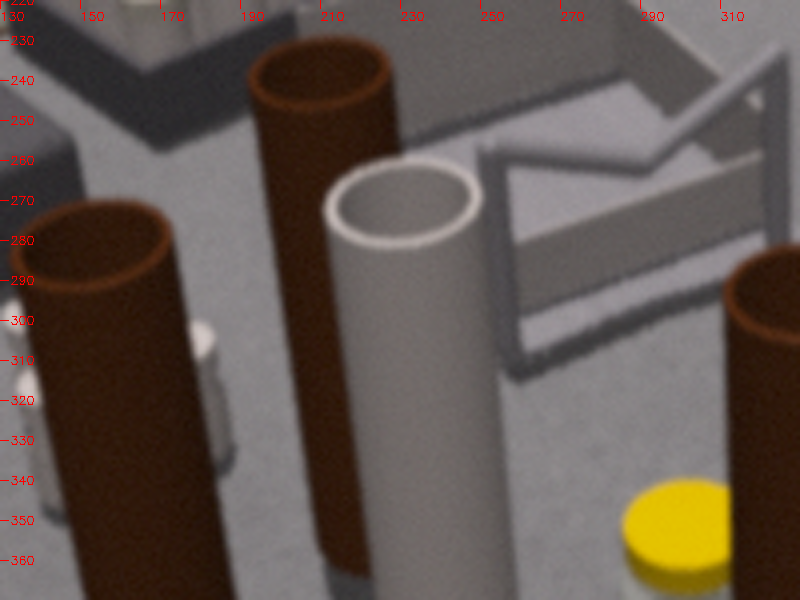

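```bash
cat > h.py <<'E'
import numpy as np,pickle
d=pickle.load(open("s0.pkl","rb"))
def ray(n,p,D=None):
    s=(D or d)[n];K=s["camera_matrix"];T=s["pose"]
    v=np.linalg.inv(K)@[p[0],p[1],1];v=T[:3,:3]@[v[0],-v[1],-v[2]]
    return T[:3,3],v/np.linalg.norm(v)
def tri(a,b):
    (c1,v1),(c2,v2)=a,b
    P=[np.eye(3)-np.outer(v,v) for v in(v1,v2)]
    x=np.linalg.solve(P[0]+P[1],P[0]@c1+P[1]@c2)
    return x.round(4),round(1e3*max(np.linalg.norm(P[0]@(x-c1)),np.linalg.norm(P[1]@(x-c2))),1)
def onz(n,p,z,D=None):
    c,v=ray(n,p,D);return (c+v*(z-c[2])/v[2]).round(4)
def proj(n,X,D=None):
    s=(D or d)[n];q=s["pose"][:3,:3].T@(np.array(X)-s["pose"][:3,3]);q=s["camera_matrix"]@[q[0],-q[1],-q[2]];return (q[:2]/q[2]).round(1)
E
python3 - <<'E'
from h import *
for k,a,b in [("mouth",(375.5,151.5),(230.9,270.8)),("B1",(313.5,145.8),(332,294)),("B2",(403,166.7),(210,238.6)),("B3",(417.8,147.3),(153.3,281.4)),
 ("barL",(328,276.8),(324.5,234.5)),("barlow",(361.5,277),(291.3,260.8)),("barR",(392,247.5),(252.5,258.8))]:
    print(k,*tri(ray("scene",a),ray("side",b)), onz("scene",a,.24),onz("side",b,.24))
print("jar lid",onz("scene",(335.3,225.7),.062),onz("side",(301,351),.062))
for p in [(442,249),(460,242),(476,254)]:print("vial",onz("scene",p,.062))
print("canister",onz("scene",(190,276),.215));print("dish",onz("scene",(234,310),.014));print("beaker",onz("scene",(274,398),.095))
print("tube foot",onz("scene",(369.5,240.5),0), onz("side",(243,394),0))
for p in [(388,382),(470,318),(401,283),(330,322)]:print("tray",p,onz("scene",p,.0))
E
```

```text
mouth [0.4518 0.2611 0.2383] 0.0 [0.4543 0.2576 0.24  ] [0.4498 0.2625 0.24  ]
B1 [0.3127 0.198  0.2363] 0.8 [0.32   0.1914 0.24  ] [0.3086 0.201  0.24  ]
B2 [0.5477 0.2296 0.2377] 0.0 [0.5505 0.2249 0.24  ] [0.5443 0.2317 0.24  ]
B3 [0.5099 0.3516 0.2368] 0.5 [0.5141 0.3433 0.24  ] [0.5063 0.3537 0.24  ]
barL [ 0.5753 -0.0472  0.1143] 0.8 [ 0.6834 -0.168   0.24  ] [0.4253 0.099  0.24  ]
barlow [0.5949 0.0286 0.0792] 3.0 [ 0.7189 -0.1373  0.24  ] [0.4073 0.1852 0.24  ]
barR [0.6097 0.1097 0.1156] 2.6 [ 0.7088 -0.0477  0.24  ] [0.4521 0.2214 0.24  ]
jar lid [0.409  0.1695 0.062 ] [0.4044 0.1762 0.062 ]
vial [0.6567 0.2504 0.062 ]
vial [0.6735 0.3034 0.062 ]
vial [0.7228 0.282  0.062 ]
canister [ 0.5041 -0.2803  0.215 ]
dish [ 0.4188 -0.16    0.014 ]
beaker [ 0.6863 -0.2873  0.095 ]
tube foot [0.4576 0.2498 0.    ] [0.4484 0.2667 0.    ]
tray (388, 382) [ 0.7514 -0.0895  0.    ]
tray (470, 318) [0.7841 0.152  0.    ]
tray (401, 283) [0.6166 0.1553 0.    ]
tray (330, 322) [ 0.5793 -0.0449  0.    ]
```

```bash
python3 - <<'E'
from h import *
from scipy.optimize import least_squares
from scipy.spatial.transform import Rotation as R
from bench import robot
pts=[((0,-.078,.1164),"scene",(328,276.8)),((0,0,.08),"scene",(361.5,277)),((0,.078,.1164),"scene",(392,247.5)),
((0,-.078,.1164),"side",(324.5,234.5)),((0,0,.08),"side",(291.3,260.8)),((0,.078,.1164),"side",(252.5,258.8)),
((.202,-.094,.1),"scene",(392.5,349)),((.202,.094,.1),"scene",(471,308))]
def f(p):
    Z=R.from_euler('z',p[2]).as_matrix()
    return np.concatenate([proj(n,Z@X+[p[0],p[1],0])-q for X,n,q in pts])
r=least_squares(f,[.594,.031,-.21],diff_step=1e-3);print(r.x.round(4));print(f(r.x).reshape(-1,2))
o=robot.get_obs();print(R.from_euler('xyz',o["ee_rot"]).as_matrix().round(3))
E
```

```text
[ 0.5911  0.0301 -0.2099]
[[-0.2 -1.2]
 [-2.4 -1.2]
 [-3.   0.3]
 [-0.6 -0.7]
 [-0.8  0.5]
 [ 0.8 -0.9]
 [ 4.2  2.4]
 [ 3.  -4.4]]
[[-0.001  0.416 -0.909]
 [ 0.002 -0.909 -0.416]
 [-1.    -0.002 -0.   ]]
```

Emit:
carry_out --pt "0 -3 0 0 0" --pt "0 -3 0 0 0" --pt "0 -3 0 0 0" --pt "0 -3 0 0 0" --pt "0 0 -3.33 -2.89 0" --pt "0 0 -3.33 -2.89 0" --pt "0 0 -3.33 -2.89 0" --pt "0 0 -3.33 -2.89 0" --pt "0 0 -3.33 -2.89 0" --pt "0 0 -3.33 -2.89 0" --pt "0 0 -3.33 -2.89 0" --pt "0 0 -3.33 -2.89 0" --pt "0 0 -3.33 -2.89 0" --pt "0 0 -3.33 -2.89 0" --pt "0 0 -3.33 -2.89 0" --pt "0 0 -3.33 -2.89 0" --pt "0 0 -3.33 -2.89 0" --pt "0 0 0 0 0"

```text
time: 1.9
tool_pos: [0.3905, 0.0542, 0.3245]
ee_rot: [-1.219, 1.568, 2.361]
wrist_force: [0.4, -0.6, 0.5]
width: 0.0936
```

```bash
cat > snap.py <<'E'
import sys,cv2,pickle
from bench import robot
d={}
for n in sys.argv[2:]:
    d[n]=robot.snapshot(n);cv2.imwrite(f"pics/{n}_{sys.argv[1]}.png",d[n]["image"][:,:,::-1])
pickle.dump(d,open(f"s_{sys.argv[1]}.pkl","wb"))
o=robot.get_obs();print({k:o[k].round(4) if hasattr(o[k],'round') else o[k] for k in("time","tool_pos","ee_rot","wrist_force","width")})
E
python3 snap.py a wrist
```

```text
{'time': 1.95, 'tool_pos': array([0.3902, 0.0518, 0.3247]), 'ee_rot': array([-0.3709,  1.5688, -3.0776]), 'wrist_force': array([-0.35  , -0.435 ,  0.3898]), 'width': 0.0944326484507922}
```

View pics/wrist_a.png

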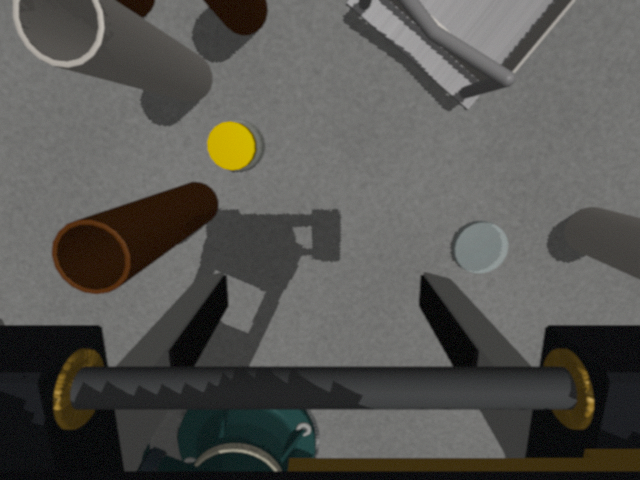

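The wrist view shows the tube mouth at (59,22), the near brown tube at (92,256), the jar lid at (232,146), and the bar's right end at (508,79) with its low point about (435,38).

```bash
python3 - <<'E'
from h import *
D=pickle.load(open("s_a.pkl","rb"))
print("mouth",onz("wrist",(59,22),.24,D),tri(ray("wrist",(59,22),D),ray("scene",(375.5,151.5))),tri(ray("wrist",(59,22),D),ray("side",(230.9,270.8))))
print("B1",onz("wrist",(92,256),.24,D));print("jar",onz("wrist",(232,146),.062,D))
print("barL",onz("wrist",(506,79),.1164,D),"low",onz("wrist",(435,38),.08,D),"dish",onz("wrist",(480,247),.014,D))
print("barL tri",tri(ray("wrist",(506,79),D),ray("scene",(328,276.8))))
E
```

```text
mouth [0.4497 0.2592 0.24  ] (array([0.4502, 0.2619, 0.2373]), np.float64(0.9)) (array([0.4504, 0.261 , 0.2386]), np.float64(1.0))
B1 [0.3143 0.1981 0.24  ]
jar [0.4053 0.1721 0.062 ]
barL [ 0.5747 -0.0455  0.1164] low [0.5886 0.0256 0.08  ] dish [ 0.4174 -0.1574  0.014 ]
barL tri (array([ 0.5755, -0.0463,  0.1139]), np.float64(0.0))
```

Emit:
carry_out --pt "0 0 -3.29 -2.83 0" --pt "0 0 -3.29 -2.83 0" --pt "0 0 -3.29 -2.83 0" --pt "0 0 -3.29 -2.83 0" --pt "0 0 -3.29 -2.83 0" --pt "0 0 0 0 0" --pt "0 0 0 0 0" --pt "0 0 0 0 0"

```text
time: 2.75
tool_pos: [0.4509, 0.2563, 0.3257]
ee_rot: [1.417, 1.57, -1.299]
wrist_force: [-0.3, -0.4, -0.2]
width: 0.0944
```

```bash
cat > st.py <<'E'
# st.py x y z [yaw_of_jaw_deg]: tool-axis shift (cm) from now to that TCP target, and turn
import sys,numpy as np
from bench import robot
from scipy.spatial.transform import Rotation as R
o=robot.get_obs();M=R.from_euler('xyz',o["ee_rot"]).as_matrix()
print("t",o["time"],"tcp",o["tool_pos"].round(4),"F",o["wrist_force"].round(1),"w",round(o["width"],4),"jaw y",M[:,1].round(3),"down",M[:,0].round(3),"q",o["joint_positions"].round(2))
if len(sys.argv)>3:
    print("shift cm",(100*M.T@(np.array(sys.argv[1:4],float)-o["tool_pos"])).round(2))
if len(sys.argv)>4:
    a=(np.degrees(np.arctan2(M[1,1],M[0,1]))-float(sys.argv[4])+90)%180-90;print("turn",a.round(1))
E
python3 st.py .4505 .2605 .181 77.8
```

```text
t 2.75 tcp [0.4509 0.2563 0.3257] F [-0.3 -0.4 -0.2] w 0.0944 jaw y [ 0.414 -0.91   0.001] down [ 0.    -0.001 -1.   ] q [ 0.41  0.03  1.2  -0.    1.92  1.55]
shift cm [14.47 -0.41 -0.14]
turn 36.6
```

Emit:
carry_out --pt "0 0 -0.4 -0.14 0" --pt "0 2.4 0 0 0" --pt "0 2.4 0 0 0" --pt "0 2.4 0 0 0" --pt "0 2.4 0 0 0" --pt "0 2.4 0 0 0" --pt "0 2.4 0 0 0" --pt "0 0 0 0 0" --pt "1 0 0 0 0" --pt "1 0 0 0 0" --pt "1 0 0 0 0" --pt "1 0 0 0 0" --pt "1 0 0 0 0" --pt "1 0 0 0 0" --pt "1 0 0 0 0" --pt "1 0 0 0 0"

```text
time: 4.35
tool_pos: [0.4508, 0.2622, 0.1821]
ee_rot: [2.54, 1.569, -0.173]
wrist_force: [0.5, -2.3, 3.1]
width: 0.056
```

```bash
python3 st.py .4409 .0632 .28 77.8
```

```text
t 4.35 tcp [0.4508 0.2622 0.1821] F [ 0.5 -2.3  3.1] w 0.056 jaw y [ 0.416 -0.91   0.001] down [ 0.001 -0.    -1.   ] q [ 0.42  0.03  1.48 -0.    1.63  1.56]
shift cm [-9.78 17.7   9.15]
turn 36.8
```

Emit:
carry_out --pt "1 -1.5 0 0 0" --pt "1 -2.5 0 0 0" --pt "1 -2.5 0 0 0" --pt "1 -2.5 0 0 0" --pt "1 0 1.77 0.915 0" --pt "1 0 2.2 1.15 0" --pt "1 0 2.2 1.15 0" --pt "1 0 2.2 1.15 0" --pt "1 0 2.2 1.15 0" --pt "1 0 2.2 1.15 0" --pt "1 0 2.2 1.15 0" --pt "1 0 1.77 0.915 0" --pt "1 0 0.9 0.4 0" --pt "1 0 0 0 6.1" --pt "1 0 0 0 6.1" --pt "1 0 0 0 6.1" --pt "1 0 0 0 6.1" --pt "1 0 0 0 6.1" --pt "1 0 0 0 6.1" --pt "1 0 0 0 0"

```text
time: 6.35
tool_pos: [0.4403, 0.0646, 0.2708]
ee_rot: [-0.193, 1.569, 2.74]
wrist_force: [0.4, 0.5, -5.1]
width: 0.0559
```

```bash
python3 st.py .4410 .0631 .1815 77.8;python3 snap.py b scene wrist; python3 - <<'E'
import cv2,numpy as np
a=cv2.imread("pics/scene_b.png")[100:340,240:560];b=cv2.imread("pics/wrist_b.png")
cv2.imwrite("pics/b.png",np.vstack([cv2.resize(a,(400,300)),cv2.resize(b,(400,300))]))
E
```

```text
t 6.35 tcp [0.4403 0.0646 0.2708] F [ 0.4  0.5 -5.1] w 0.0559 jaw y [-0.207 -0.978 -0.   ] down [-0.002  0.001 -1.   ] q [ 0.02 -0.15  1.47  0.    1.82  1.8 ]
shift cm [ 8.93  0.14 -0.12]
turn 0.2
{'time': 6.45, 'tool_pos': array([0.4404, 0.0644, 0.2709]), 'ee_rot': array([-0.1371,  1.5693,  2.7973]), 'wrist_force': array([-0.3481, -0.1446, -5.6201]), 'width': 0.05556217113193683}
```

View pics/b.png

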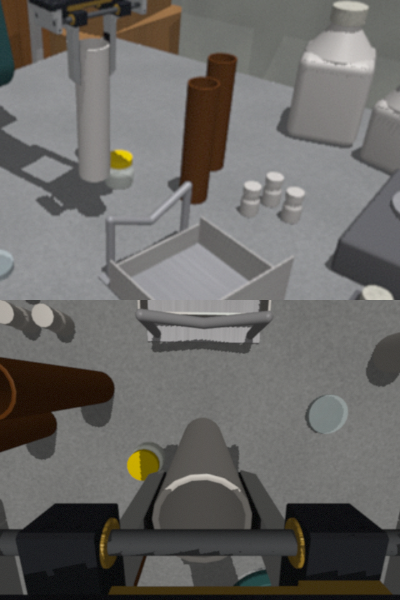

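The view shows the tube hanging upright in the grip and aligned with the stand. In full wrist pixels the bar ends are about (229,26) and (422,26), and the low point is (331,36). I'll refine the stand pose from these.

```bash
python3 - <<'E'
from h import *
D=pickle.load(open("s_b.pkl","rb"))
a=onz("wrist",(229,26),.1164,D);b=onz("wrist",(424,26),.1164,D);print(a,b,(a+b)/2,np.degrees(np.arctan2(*(a-b)[:2])),"low",onz("wrist",(331,36),.08,D))
import cv2
c=D["wrist"]["image"][0:100,200:460,::-1];cv2.imwrite("pics/wb.png",cv2.resize(c,None,fx=3,fy=3,interpolation=cv2.INTER_CUBIC))
E
```

```text
[0.6075 0.1036 0.1164] [ 0.5765 -0.0434  0.1164] [0.592  0.0301 0.1164] 11.908300061317577 low [0.5924 0.0257 0.08  ]
```

View pics/wb.png

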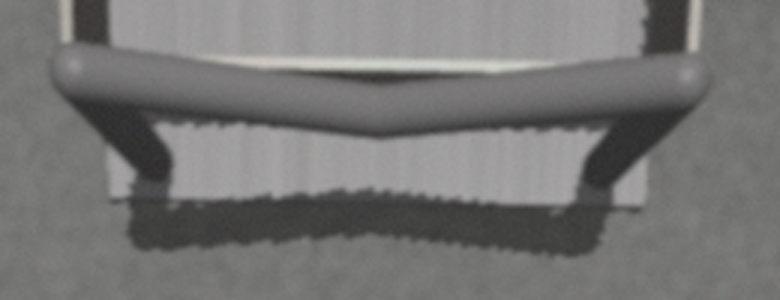

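Emit:
carry_out --pt "1 2 0.15 -0.1 0" --pt "1 2 0 0 0" --pt "1 2 0 0 0" --pt "1 2 0 0 0" --pt "1 0.5 0 0 0" --pt "1 0.3 0 0 0" --pt "1 0 0 0 0" --pt "1 0 0 0 0"

```text
time: 7.25
tool_pos: [0.442, 0.0623, 0.1848]
ee_rot: [-2.931, 1.568, 0.001]
wrist_force: [0.4, 0.8, -5.7]
width: 0.0557
```

```bash
python3 st.py .4410 .0627 .182 78
```

```text
t 7.25 tcp [0.442  0.0623 0.1848] F [ 0.4  0.8 -5.7] w 0.0557 jaw y [-0.208 -0.978 -0.   ] down [ 0.002  0.    -1.   ] q [ 0.01 -0.14  1.64 -0.    1.65  1.79]
shift cm [ 0.28 -0.01  0.1 ]
turn -0.0
```

Emit:
carry_out --pt "1 0.2 0 0.1 0" --pt "1 0.15 0 0 0" --pt "1 0 0 0 0" --pt "1 0 0 0 0"

```text
time: 7.65
tool_pos: [0.4411, 0.0624, 0.1821]
ee_rot: [-2.975, 1.567, -0.043]
wrist_force: [-1.2, -0.5, 5.6]
width: 0.0555
```

Emit:
carry_out --pt "1 -0.12 0 -1.06 0" --pt "1 -0.06 0 -1.06 0" --pt "1 0 0 -1.06 0" --pt "1 0.05 0 -1.06 0" --pt "1 0.1 0 -1.06 0" --pt "1 0.16 0 -1.05 0" --pt "1 0.21 0 -1.04 0" --pt "1 0 0 0 0"

```text
time: 8.45
tool_pos: [0.5147, 0.0463, 0.1775]
ee_rot: [3.007, 1.567, -0.346]
wrist_force: [-0.8, -0.6, 5.3]
width: 0.0559
```

```bash
python3 st.py; python3 snap.py c side scene; python3 - <<'E'
import cv2,numpy as np
a=cv2.imread("pics/side_c.png")[200:420,180:440];b=cv2.imread("pics/scene_c.png")[130:350,230:490]
cv2.imwrite("pics/c.png",cv2.resize(np.hstack([a,b]),None,fx=1.5,fy=1.5))
E
```

```text
t 8.45 tcp [0.5147 0.0463 0.1775] F [-0.8 -0.6  5.3] w 0.0559 jaw y [-0.209 -0.978  0.   ] down [ 0.003 -0.001 -1.   ] q [-0.02  0.02  1.5  -0.    1.62  1.76]
{'time': 8.55, 'tool_pos': array([0.5142, 0.0464, 0.1776]), 'ee_rot': array([ 3.0188,  1.5672, -0.3332]), 'wrist_force': array([-0.102 , -1.1631,  5.4772]), 'width': 0.05570575088806195}
```

View pics/c.png

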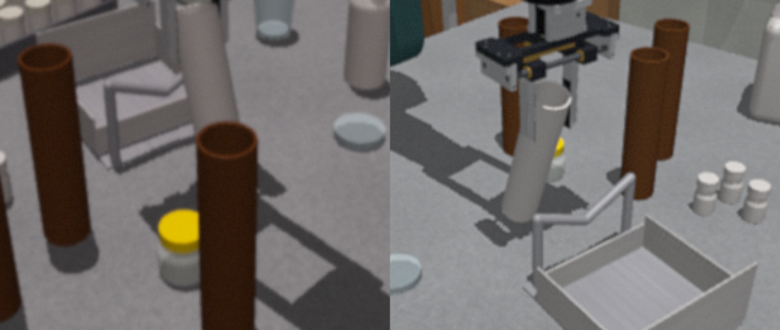

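The tube pivots in the pads as planned, tilting towards the tray with its foot on the bench. I'll continue the arc.

Emit:
carry_out --pt "1 0.27 0 -1.03 0" --pt "1 0.32 0 -1.01 0" --pt "1 0.37 0 -0.99 0" --pt "1 0.43 0 -0.97 0" --pt "1 0.48 0 -0.95 0" --pt "1 0.52 0 -0.92 0" --pt "1 0.57 0 -0.9 0" --pt "1 0.62 0 -0.86 0" --pt "1 0.66 0 -0.83 0" --pt "1 0 0 0 0"

```text
time: 9.55
tool_pos: [0.6006, 0.0283, 0.1364]
ee_rot: [-3.059, 1.559, -0.128]
wrist_force: [5.3, -0.8, 7.8]
width: 0.0561
```

```bash
python3 st.py .6112 .0259 .1218
```

```text
t 9.55 tcp [0.6006 0.0283 0.1364] F [ 5.3 -0.8  7.8] w 0.0561 jaw y [-0.209 -0.978 -0.001] down [ 0.012 -0.002 -1.   ] q [-0.05  0.21  1.36 -0.    1.55  1.73]
shift cm [ 1.48  0.01 -1.07]
```

Emit:
carry_out --pt "1 0.5 0 -0.5 0" --pt "1 0.4 0 -0.35 0" --pt "1 0 0 0 0"

```text
time: 9.85
tool_pos: [0.6094, 0.0265, 0.1286]
ee_rot: [-3.053, 1.557, -0.122]
wrist_force: [6.6, -1.9, 7.8]
width: 0.0558
```

```bash
python3 st.py .6112 .0259 .1218
```

```text
t 9.85 tcp [0.6094 0.0265 0.1286] F [ 6.6 -1.9  7.8] w 0.0558 jaw y [-0.209 -0.978 -0.001] down [ 0.014 -0.002 -1.   ] q [-0.05  0.24  1.35 -0.    1.54  1.73]
shift cm [ 0.68  0.03 -0.18]
```

Emit:
carry_out --pt "1 0.35 0 -0.3 0" --pt "1 0.3 0 -0.2 0" --pt "1 0 0 0 0" --pt "1 0 0 0 0"

```text
time: 10.25
tool_pos: [0.6131, 0.0259, 0.1217]
ee_rot: [-3.007, 1.559, -0.076]
wrist_force: [5.4, -2.1, 7.2]
width: 0.0555
```

```bash
python3 st.py .6112 .0259 .1218;  python3 snap.py d scene wrist; python3 - <<'E'
import cv2,numpy as np
a=cv2.imread("pics/scene_d.png")[150:350,250:450];b=cv2.imread("pics/wrist_d.png")
cv2.imwrite("pics/d.png",np.hstack([cv2.resize(a,(360,360)),cv2.resize(b,(430,360))]))
E
```

```text
t 10.25 tcp [0.6131 0.0259 0.1217] F [ 5.4 -2.1  7.2] w 0.0555 jaw y [-0.209 -0.978 -0.002] down [ 0.012 -0.001 -1.   ] q [-0.05  0.25  1.35 -0.    1.53  1.73]
shift cm [-0.02  0.04  0.19]
{'time': 10.35, 'tool_pos': array([0.613 , 0.026 , 0.1216]), 'ee_rot': array([-3.005 ,  1.5594, -0.0738]), 'wrist_force': array([ 5.8002, -1.6097,  7.1968]), 'width': 0.055514136369223796}
```

View pics/d.png

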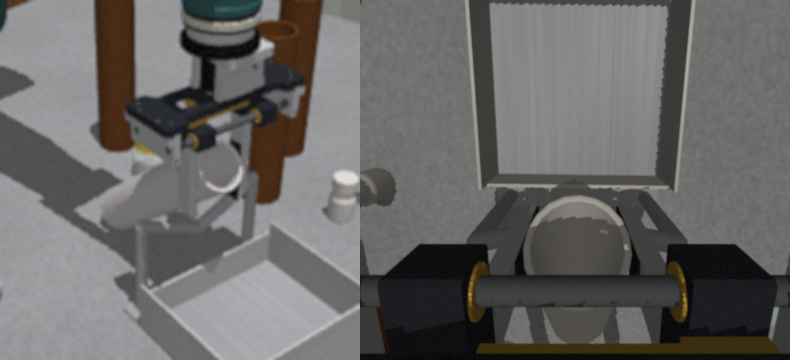

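The tube rests in the V with its mouth over the tray side. Next I'll release it and retreat upwards.

Emit:
carry_out --pt "0.3 0 0 0 0" --pt "0 0 0 0 0" --pt "0 0 0 0 0" --pt "0 0 0 0 0" --pt "0 0 0 0 0" --pt "0 0 0 0 0" --pt "0 -1 0 0 0" --pt "0 -2 0 0 0" --pt "0 -3 0 0 0" --pt "0 -3 0 0 0" --pt "0 -3 0 0 0" --pt "0 -2 0 0 0" --pt "0 0 0 0 0"

```text
time: 11.65
tool_pos: [0.6101, 0.0266, 0.2641]
ee_rot: [-2.991, 1.562, -0.059]
wrist_force: [0.5, 0.6, 0.3]
width: 0.0936
```

```bash
python3 st.py .5227 .0447 .0565 78;  python3 snap.py e scene side wrist; python3 - <<'E'
import cv2,numpy as np
a=cv2.imread("pics/scene_e.png")[170:340,290:460];b=cv2.imread("pics/side_e.png")[200:420,200:420]
cv2.imwrite("pics/e.png",np.hstack([cv2.resize(a,(400,400)),cv2.resize(b,(400,400))]))
E
```

```text
t 11.65 tcp [0.6101 0.0266 0.2641] F [0.5 0.6 0.3] w 0.0936 jaw y [-0.208 -0.978 -0.001] down [ 0.009 -0.001 -1.   ] q [-0.05  0.21  1.11 -0.    1.81  1.73]
shift cm [20.68  0.08  9.12]
turn -0.0
{'time': 11.8, 'tool_pos': array([0.6081, 0.0267, 0.2576]), 'ee_rot': array([ 0.2161,  1.5692, -3.1355]), 'wrist_force': array([ 0.553 , -0.4128,  0.0966]), 'width': 0.09385617405343338}
```

View pics/e.png

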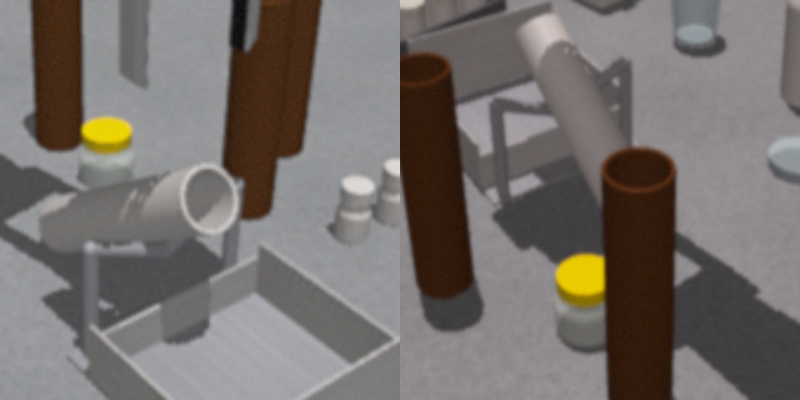

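The tube is let go and leans on the bar. The scene view has the mouth centre at (378.4,255). I'll check it against the nominal lean.

```bash
python3 - <<'E'
from h import *
D=pickle.load(open("s_e.pkl","rb"))
print(tri(ray("scene",(378.4,255),D),ray("side",(272.6,212),D)))
e=np.array([.978,-.208,0]);S=np.array([.592,.030,0])
for t in (50,54,58):
    t=np.radians(t);a=e*np.sin(t)+[0,0,np.cos(t)];n=-e*np.cos(t)+[0,0,np.sin(t)]
    P=S+[0,0,.08]+.038*n
    z0=.028*np.sin(t);sc=(P[2]-z0)/a[2]
    print(np.degrees(t),"sc",sc.round(4),"mouth",(P+a*(.24-sc)).round(4),proj("scene",P+a*(.24-sc),D),"foot",(P-a*sc).round(4),proj("scene",P-a*sc-n*0,D),proj("side",P+a*(.24-sc),D))
E
```

```text
(array([0.6457, 0.0183, 0.1632]), np.float64(3.8))
50.0 sc 0.1364 mouth [0.6457 0.0186 0.1757] [381.  248.8] foot [0.4659 0.0568 0.0214] [322.  268.6] [274.  206.8]
54.0 sc 0.1499 mouth [0.6415 0.0195 0.1637] [379.  253.2] foot [0.4516 0.0599 0.0227] [318.3 265.1] [275.5 213.1]
58.00000000000001 sc 0.167 mouth [0.6329 0.0213 0.1509] [375.3 256.7] foot [0.4338 0.0636 0.0237] [313.7 261. ] [278.  220.7]
```

Emit:
carry_out --pt "0 0 0 3 0" --pt "0 0 0 3 0" --pt "0 0 0 2.8 0" --pt "0 0 0 0 0" --pt "0 0 0 0 0"

```text
time: 12.3
tool_pos: [0.5219, 0.0451, 0.2574]
ee_rot: [0.326, 1.569, -3.026]
wrist_force: [-0.1, -0.1, 0.1]
width: 0.094
```

```bash
python3 st.py .5227 .0447 .0565 78
```

```text
t 12.3 tcp [0.5219 0.0451 0.2574] F [-0.1 -0.1  0.1] w 0.094 jaw y [-0.208 -0.978  0.001] down [-0.002 -0.    -1.   ] q [-0.02  0.03  1.33 -0.    1.78  1.76]
shift cm [ 2.009e+01  1.000e-02 -1.200e-01]
turn -0.0
```

Emit:
carry_out --pt "0 3 0 0 0" --pt "0 3 0 0 0" --pt "0 3 0 0 0" --pt "0 3 0 0 0" --pt "0 3 0 0 0" --pt "0 2 0 0 0" --pt "0 2 0 0 0" --pt "0 1 0 0 0" --pt "0 0 0 0 0" --pt "0 0 0 0 0"

```text
time: 13.3
tool_pos: [0.5231, 0.0448, 0.0589]
ee_rot: [3.02, 1.57, -0.332]
wrist_force: [-0.1, -0.2, 0.8]
width: 0.0937
```

Emit:
carry_out --pt "1 0 0 0 0" --pt "1 0 0 0 0" --pt "1 0 0 0 0" --pt "1 0 0 0 0" --pt "1 0 0 0 0" --pt "1 0 0 0 0" --pt "1 0 0 0 0"

```text
time: 14.0
tool_pos: [0.5224, 0.0446, 0.0589]
ee_rot: [1.777, 1.57, -1.575]
wrist_force: [-1.0, -1.8, 1.8]
width: 0.0553
```

```bash
python3 st.py; python3 - <<'E'
import numpy as np
C=np.array([0,80.]);prev=None
for t in list(range(54,115,4)):
    r=np.radians(t);a=np.array([np.sin(r),np.cos(r)]);n=np.array([-np.cos(r),np.sin(r)])
    g=C+38*n-60*a; m=C+38*n+90*a
    if prev is not None: print(t,"g",g.round(1),"step cm tx,tz",(-(g-prev)[1]/10).round(2),(-(g-prev)[0]/10).round(2),"mouth",m.round(0))
    prev=g
E
```

```text
t 14.0 tcp [0.5224 0.0446 0.0589] F [-1.  -1.8  1.8] w 0.0553 jaw y [-0.209 -0.978  0.001] down [-0.    -0.001 -1.   ] q [-0.02  0.11  1.65 -0.    1.39  1.76]
58 g [-71.   80.4] step cm tx,tz -0.5 0.01 mouth [ 56. 160.]
62 g [-70.8  85.4] step cm tx,tz -0.5 -0.02 mouth [ 62. 156.]
66 g [-70.3  90.3] step cm tx,tz -0.49 -0.05 mouth [ 67. 151.]
70 g [-69.4  95.2] step cm tx,tz -0.49 -0.09 mouth [ 72. 146.]
74 g [-68.1 100. ] step cm tx,tz -0.48 -0.12 mouth [ 76. 141.]
78 g [-66.6 104.7] step cm tx,tz -0.47 -0.16 mouth [ 80. 136.]
82 g [-64.7 109.3] step cm tx,tz -0.46 -0.19 mouth [ 84. 130.]
86 g [-62.5 113.7] step cm tx,tz -0.44 -0.22 mouth [ 87. 124.]
90 g [-60. 118.] step cm tx,tz -0.43 -0.25 mouth [ 90. 118.]
94 g [-57.2 122.1] step cm tx,tz -0.41 -0.28 mouth [ 92. 112.]
98 g [-54.1 126. ] step cm tx,tz -0.39 -0.31 mouth [ 94. 105.]
102 g [-50.8 129.6] step cm tx,tz -0.37 -0.33 mouth [96. 98.]
106 g [-47.2 133.1] step cm tx,tz -0.34 -0.36 mouth [97. 92.]
110 g [-43.4 136.2] step cm tx,tz -0.32 -0.38 mouth [98. 85.]
114 g [-39.4 139.1] step cm tx,tz -0.29 -0.4 mouth [98. 78.]
```

```bash
cat > mouth.py <<'E'
import sys,cv2,pickle,numpy as np
from h import proj
from bench import robot
A=pickle.load(open("s_e.pkl","rb"))["scene"]["image"]
t=A[236:274,362:396]; s=robot.snapshot("scene");B=s["image"]
pickle.dump({"scene":s},open(f"s_{sys.argv[1]}.pkl","wb"));cv2.imwrite(f"pics/scene_{sys.argv[1]}.png",B[:,:,::-1])
x0,y0=330,190;r=cv2.matchTemplate(B[y0:330,x0:450],t,cv2.TM_CCOEFF_NORMED);_,v,_,p=cv2.minMaxLoc(r)
print("mouth px",p[0]+x0+378.4-362,p[1]+y0+255-236,"score",round(v,2))
e=np.array([.978,-.208,0]);S=np.array([.592,.030,.08])
for k in (54,62,70,78,86,94,102,110):
    k2=np.radians(k);a=e*np.sin(k2)+[0,0,np.cos(k2)];n=-e*np.cos(k2)+[0,0,np.sin(k2)]
    print(k,proj("scene",S+.038*n+.09*a,{"scene":s}),end=" ")
print()
E
python3 mouth.py f
```

```text
mouth px 378.4 255 score 0.97
54 [378.9 253.2] 62 [382.8 259.5] 70 [386.2 266.3] 78 [389.1 273.3] 86 [391.3 280.3] 94 [392.8 287.2] 102 [393.5 293.8] 110 [393.6 299.9]
```

Emit:
carry_out --pt "1 -0.25 0 0 0" --pt "1 -0.25 0 0 0" --pt "1 -0.25 0 -0.01 0" --pt "1 -0.25 0 -0.01 0" --pt "1 -0.25 0 -0.03 0" --pt "1 -0.25 0 -0.03 0" --pt "1 0 0 0 0" --pt "1 0 0 0 0"

```text
time: 14.85
tool_pos: [0.5233, 0.0448, 0.0738]
ee_rot: [3.03, 1.571, -0.322]
wrist_force: [0.7, 0.2, -6.1]
width: 0.0557
```

```bash
python3 mouth.py g; python3 st.py
```

```text
mouth px 379.4 248 score 0.9
54 [378.9 253.2] 62 [382.8 259.5] 70 [386.2 266.3] 78 [389.1 273.3] 86 [391.3 280.3] 94 [392.8 287.2] 102 [393.5 293.8] 110 [393.6 299.9] 
t 14.9 tcp [0.5232 0.0448 0.0736] F [ 0.7 -0.1 -5.4] w 0.0555 jaw y [-0.208 -0.978  0.   ] down [-0. -0. -1.] q [-0.02  0.1   1.63 -0.    1.42  1.76]
```

The tube lifted rigidly: the pads hold about 0.5 N·m of torque and its centre of mass is near the grip, so gravity will not tip it. Instead I'll set it down, regrip at s≈110 mm, and slide it forward until the bar sits footward of the grip. Pressing down then levers the foot up.

Emit:
carry_out --pt "1 0.5 0 0 0" --pt "1 0.5 0 0.06 0" --pt "1 0.5 0 0 0" --pt "1 0 0 0 0" --pt "0.3 0 0 0 0" --pt "0 0 0 0 0" --pt "0 0 0 0 0" --pt "0 0 0 0 0" --pt "0 0 0 0 0" --pt "0 -0.6 0 -0.8 0" --pt "0 -0.6 0 -0.8 0" --pt "0 0 0 0 0" --pt "0 0 0 0 0"

```text
time: 16.2
tool_pos: [0.5389, 0.0415, 0.0711]
ee_rot: [-3.043, 1.57, -0.112]
wrist_force: [-0.4, -0.1, -1.1]
width: 0.0937
```

```bash
python3 mouth.py i; python3 st.py .5393 .0412 .069
```

```text
mouth px 378.4 255 score 0.93
54 [378.9 253.2] 62 [382.8 259.5] 70 [386.2 266.3] 78 [389.1 273.3] 86 [391.3 280.3] 94 [392.8 287.2] 102 [393.5 293.8] 110 [393.6 299.9] 
t 16.25 tcp [0.5384 0.0416 0.0707] F [-0.8  0.4  0.8] w 0.094 jaw y [-0.209 -0.978  0.   ] down [-0. -0. -1.] q [-0.03  0.13  1.59 -0.    1.42  1.75]
shift cm [ 0.17  0.02 -0.09]
```

Emit:
carry_out --pt "1 0 0 0 0" --pt "1 0 0 0 0" --pt "1 0 0 0 0" --pt "1 0 0 0 0" --pt "1 0 0 0 0" --pt "1 0 0 0 0" --pt "1 0 0 0 0" --pt "1 -0.5 0 0.3 0" --pt "1 -0.5 0 0.3 0" --pt "1 -0.8 0 -1.1 0" --pt "1 -0.8 0 -1.1 0" --pt "1 -0.8 0 -1.1 0" --pt "1 -0.8 0 -1.1 0" --pt "1 -0.8 0 -1.1 0" --pt "1 -0.8 0 -1.1 0" --pt "1 -0.2 0 -0.28 0" --pt "1 0 0 0 0"

```text
time: 17.95
tool_pos: [0.5995, 0.0285, 0.1303]
ee_rot: [0.155, 1.57, 3.087]
wrist_force: [-0.5, 0.7, -6.4]
width: 0.0559
```

```bash
python3 mouth.py j; python3 st.py; python3 - <<'E'
import numpy as np
C=np.array([0,80.]);prev=None
for t in list(range(54,115,4)):
    r=np.radians(t);a=np.array([np.sin(r),np.cos(r)]);n=np.array([-np.cos(r),np.sin(r)])
    g=C+38*n+46*a; m=C+38*n+175*a
    if prev is not None: print(t,"g",g.round(1),"step cm tx,tz",(-(g-prev)[1]/10).round(2),(-(g-prev)[0]/10).round(2),"mouth",m.round(0))
    else: print(g)
    prev=g
E
```

```text
mouth px 405.4 243 score 0.45
54 [378.9 253.2] 62 [382.8 259.5] 70 [386.2 266.3] 78 [389.1 273.3] 86 [391.3 280.3] 94 [392.8 287.2] 102 [393.5 293.8] 110 [393.6 299.9] 
t 18.0 tcp [0.5989 0.0287 0.1299] F [ 0.   0.5 -5.5] w 0.0554 jaw y [-0.208 -0.978  0.   ] down [-0.002  0.    -1.   ] q [-0.05  0.22  1.37  0.    1.55  1.73]
[ 14.87894215 137.78076739]
58 g [ 18.9 136.6] step cm tx,tz 0.12 -0.4 mouth [128. 205.]
62 g [ 22.8 135.1] step cm tx,tz 0.15 -0.39 mouth [137. 196.]
66 g [ 26.6 133.4] step cm tx,tz 0.17 -0.38 mouth [144. 186.]
70 g [ 30.2 131.4] step cm tx,tz 0.2 -0.37 mouth [151. 176.]
74 g [ 33.7 129.2] step cm tx,tz 0.22 -0.35 mouth [158. 165.]
78 g [ 37.1 126.7] step cm tx,tz 0.25 -0.34 mouth [163. 154.]
82 g [ 40.3 124. ] step cm tx,tz 0.27 -0.32 mouth [168. 142.]
86 g [ 43.2 121.1] step cm tx,tz 0.29 -0.3 mouth [172. 130.]
90 g [ 46. 118.] step cm tx,tz 0.31 -0.28 mouth [175. 118.]
94 g [ 48.5 114.7] step cm tx,tz 0.33 -0.25 mouth [177. 106.]
98 g [ 50.8 111.2] step cm tx,tz 0.35 -0.23 mouth [179.  93.]
102 g [ 52.9 107.6] step cm tx,tz 0.36 -0.21 mouth [179.  81.]
106 g [ 54.7 103.8] step cm tx,tz 0.38 -0.18 mouth [179.  68.]
110 g [ 56.2 100. ] step cm tx,tz 0.39 -0.15 mouth [177.  56.]
114 g [57.5 96. ] step cm tx,tz 0.4 -0.13 mouth [175.  44.]
```

Emit:
carry_out --pt "1 0.55 0 -0.4 0" --pt "1 0.55 0 -0.4 0" --pt "1 0.12 0 -0.4 0" --pt "1 0.15 0 -0.39 0" --pt "1 0.17 0 -0.38 0" --pt "1 0.2 0 -0.37 0" --pt "1 0.22 0 -0.35 0" --pt "1 0.25 0 -0.34 0" --pt "1 0.27 0 -0.32 0" --pt "1 0 0 0 0" --pt "1 0 0 0 0"

```text
time: 19.1
tool_pos: [0.6328, 0.0216, 0.1059]
ee_rot: [-2.885, 1.57, 0.046]
wrist_force: [-2.8, 1.5, -1.8]
width: 0.0552
```

```bash
python3 st.py .6314 .0216 .105; python3 snap.py k scene wrist; python3 - <<'E'
import cv2,numpy as np
a=cv2.imread("pics/scene_k.png")[170:390,290:510];b=cv2.imread("pics/wrist_k.png")
cv2.imwrite("pics/k.png",np.hstack([cv2.resize(a,(400,400)),cv2.resize(b,(400,400))]))
E
```

```text
t 19.1 tcp [0.6328 0.0216 0.1059] F [-2.8  1.5 -1.8] w 0.0552 jaw y [-0.208 -0.978 -0.   ] down [ 0.001  0.    -1.   ] q [-0.06  0.31  1.31  0.    1.52  1.73]
shift cm [0.09 0.03 0.14]
{'time': 19.2, 'tool_pos': array([0.6328, 0.0215, 0.106 ]), 'ee_rot': array([-2.957 ,  1.5699, -0.0254]), 'wrist_force': array([-2.0581,  1.0929, -2.2459]), 'width': 0.055505436077345885}
```

View pics/k.png

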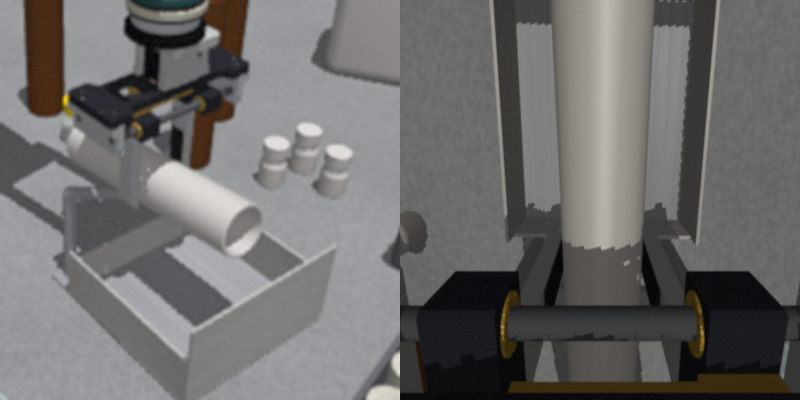

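The lever works: the tube is near level and its mouth is over the tray, inside the far wall. I'll continue past level.

Emit:
carry_out --pt "1 0.29 0 -0.3 0" --pt "1 0.31 0 -0.28 0" --pt "1 0.33 0 -0.25 0" --pt "1 0.35 0 -0.23 0" --pt "1 0.36 0 -0.21 0" --pt "1 0.38 0 -0.18 0" --pt "1 0.39 0 -0.15 0" --pt "1 0.4 0 -0.13 0" --pt "1 0 0 0 0" --pt "1 0 0 0 0" --pt "1 0 0 0 0"

```text
time: 20.3
tool_pos: [0.649, 0.0178, 0.0771]
ee_rot: [0.506, 1.57, -2.845]
wrist_force: [-0.9, -0.4, -4.4]
width: 0.0555
```

```bash
python3 st.py
```

```text
t 20.3 tcp [0.649  0.0178 0.0771] F [-0.9 -0.4 -4.4] w 0.0555 jaw y [-0.208 -0.978  0.001] down [-0.001 -0.    -1.   ] q [-0.06  0.36  1.3  -0.    1.48  1.72]
```

Emit:
carry_out --pt "1 -0.4 0 -0.1 0" --pt "1 -0.4 0 0.6 0" --pt "1 -0.4 0 1 0" --pt "1 -0.4 0 1 0" --pt "1 -0.4 0 1 0" --pt "1 -0.4 0 1 0" --pt "1 0 0 0 0" --pt "1 0 0 0 0" --pt "1 0 0 0 0" --pt "1 0 0 0 0" --pt "1 0 0 0 0" --pt "1 0 0 0 0"

```text
time: 21.5
tool_pos: [0.6055, 0.0272, 0.1014]
ee_rot: [0.39, 1.57, -2.962]
wrist_force: [-0.0, 0.2, -3.1]
width: 0.0557
```

```bash
python3 st.py; python3 snap.py m scene wrist side; python3 - <<'E'
import cv2,numpy as np
a=cv2.imread("pics/scene_m.png")[190:390,290:490];b=cv2.imread("pics/wrist_m.png")
cv2.imwrite("pics/m.png",np.hstack([cv2.resize(a,(400,400)),cv2.resize(b,(400,400))]))
E
```

```text
t 21.5 tcp [0.6055 0.0272 0.1014] F [-0.   0.2 -3.1] w 0.0557 jaw y [-0.209 -0.978  0.   ] down [-0. -0. -1.] q [-0.05  0.25  1.39 -0.    1.5   1.73]
{'time': 21.65, 'tool_pos': array([0.6054, 0.0273, 0.1016]), 'ee_rot': array([ 0.5396,  1.5706, -2.812 ]), 'wrist_force': array([ 0.137 ,  0.0826, -2.5009]), 'width': 0.05588102491676762}
```

The wrist load dropped from 5.5 N to about 2.9 N, which matches three balls (2.5 N) having left the tube. Now I'll raise it, move back and lower the foot.

Emit:
carry_out --pt "1 -1 0 0 0" --pt "1 -1 0 0 0" --pt "1 -1 0 0 0" --pt "1 0 0 1.2 0" --pt "1 0 0 1.2 0" --pt "1 0 0 1.2 0" --pt "1 0.8 0 0 0" --pt "1 0.8 0 0 0" --pt "1 0.3 0 0 0" --pt "1 0 0 0 0" --pt "1 0 0 0 0"

```text
time: 22.75
tool_pos: [0.571, 0.0346, 0.113]
ee_rot: [-3.062, 1.569, -0.13]
wrist_force: [1.1, -0.2, 0.5]
width: 0.0553
```

```bash
python3 st.py .5705 .0346 .111
```

```text
t 22.75 tcp [0.571  0.0346 0.113 ] F [ 1.1 -0.2  0.5] w 0.0553 jaw y [-0.209 -0.978 -0.   ] down [ 0.002 -0.    -1.   ] q [-0.04  0.17  1.46 -0.    1.51  1.74]
shift cm [0.2  0.01 0.05]
```

Bar contact is made (load taken off the wrist). Next I'll follow the arc down.

Emit:
carry_out --pt "1 0.2 0 0.35 0" --pt "1 0.19 0 0.32 0" --pt "1 0.21 0 0.32 0" --pt "1 0.23 0 0.3 0" --pt "1 0.26 0 0.29 0" --pt "1 0.27 0 0.26 0" --pt "1 0.29 0 0.25 0" --pt "1 0.3 0 0.22 0" --pt "1 0.33 0 0.2 0" --pt "1 0.33 0 0.18 0" --pt "1 0.35 0 0.16 0" --pt "1 0.35 0 0.13 0" --pt "1 0.37 0 0.11 0" --pt "1 0.3 0 0.06 0" --pt "1 0 0 0 0" --pt "1 0 0 0 0"

```text
time: 24.35
tool_pos: [0.5385, 0.0415, 0.0723]
ee_rot: [0.091, 1.568, 3.023]
wrist_force: [-1.3, 1.3, -1.4]
width: 0.0558
```

```bash
python3 mouth.py n; python3 st.py .5393 .0412 .069
```

```text
mouth px 378.4 257 score 0.92
54 [378.9 253.2] 62 [382.8 259.5] 70 [386.2 266.3] 78 [389.1 273.3] 86 [391.3 280.3] 94 [392.8 287.2] 102 [393.5 293.8] 110 [393.6 299.9] 
t 24.4 tcp [0.5385 0.0416 0.0723] F [-0.9  1.2 -1.7] w 0.0554 jaw y [-0.208 -0.978  0.   ] down [-0.002  0.    -1.   ] q [-0.03  0.13  1.59  0.    1.42  1.75]
shift cm [ 0.33  0.02 -0.09]
```

Emit:
carry_out --pt "1 0.2 0 0 0" --pt "1 0.1 0 0 0" --pt "1 0 0 0 0" --pt "0.3 0 0 0 0" --pt "0 0 0 0 0" --pt "0 0 0 0 0" --pt "0 0 0 0 0" --pt "0 0 0 0 0" --pt "0 -1 0 0 0" --pt "0 -2 0 0 0" --pt "0 -3 0 0 0" --pt "0 -3 0 0 0" --pt "0 -3 0 0 0" --pt "0 -3 0 0 0" --pt "0 -3 0 0 0" --pt "0 -2 0 0 0" --pt "0 0 0 0 0" --pt "0 0 0 0 0" --pt "0 0 0 0 0"

```text
time: 26.3
tool_pos: [0.5387, 0.0414, 0.2682]
ee_rot: [0.21, 1.568, -3.141]
wrist_force: [-0.1, 0.6, 0.1]
width: 0.094
```

```bash
python3 mouth.py o; python3 st.py;python3 snap.py p scene wrist side; python3 - <<'E'
import cv2,numpy as np
a=cv2.imread("pics/scene_p.png")[130:390,270:530];b=cv2.imread("pics/side_p.png")[160:400,170:410]
w=cv2.imread("pics/wrist_p.png")
A=cv2.resize(a,(500,500),interpolation=cv2.INTER_CUBIC)
R=np.vstack([cv2.resize(b,(300,250)),cv2.resize(w,(300,250))])
cv2.imwrite("pics/p.png",np.hstack([A,R]))
E
```

```text
mouth px 377.4 256 score 0.93
54 [378.9 253.2] 62 [382.8 259.5] 70 [386.2 266.3] 78 [389.1 273.3] 86 [391.3 280.3] 94 [392.8 287.2] 102 [393.5 293.8] 110 [393.6 299.9] 
t 26.35 tcp [0.5386 0.0414 0.268 ] F [-0.9  0.7 -0.1] w 0.0937 jaw y [-0.208 -0.978  0.001] down [-0.004 -0.    -1.   ] q [-0.03  0.06  1.27 -0.    1.81  1.75]
{'time': 26.5, 'tool_pos': array([0.5389, 0.0414, 0.2685]), 'ee_rot': array([ 0.2221,  1.5683, -3.1295]), 'wrist_force': array([ 0.0255,  0.5603, -0.8348]), 'width': 0.09421467442280111}
```

View pics/p.png

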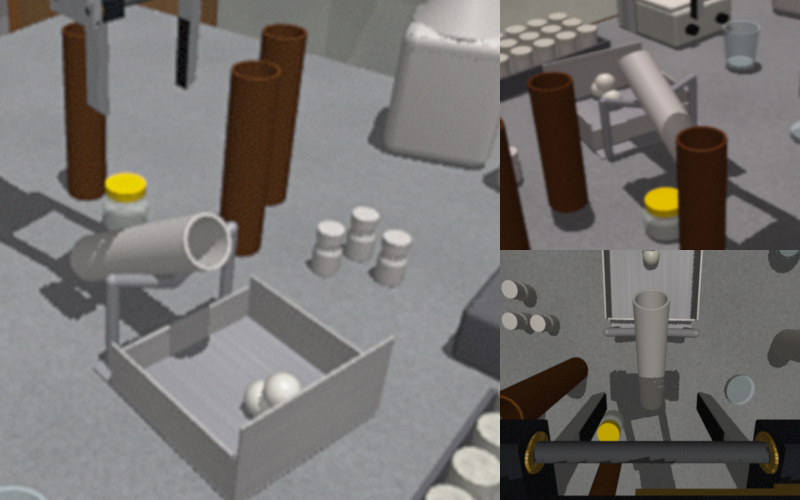

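The tube leans as before, and two balls are plainly visible in the tray, with possibly a third behind the far wall. I have no picture views left, so I'll locate the balls by image code.

```bash
python3 - <<'E'
from h import *
import cv2
D=pickle.load(open("s_p.pkl","rb"))
e=np.array([.978,-.208,0]);f=np.array([.208,.978,0]);S=np.array([.592,.030,0])
def st(p):q=p-S;return (1e3*np.array([q@e,q@f,q[2]])).round(0)
for n,(x,y,w,h),r in (("scene",(380,310,60,60),(6,14)),("side",(200,185,50,40),(6,14))):
    g=cv2.cvtColor(D[n]["image"][y:y+h,x:x+w],cv2.COLOR_RGB2GRAY);G=cv2.GaussianBlur(cv2.resize(g,None,fx=6,fy=6,interpolation=cv2.INTER_CUBIC),(0,0),3)
    c=cv2.HoughCircles(G,cv2.HOUGH_GRADIENT,1.5,30,param1=80,param2=22,minRadius=r[0]*6,maxRadius=r[1]*6)
    if c is not None:
        for k in c[0][:6]:
            p=(k[0]/6+x,k[1]/6+y);print(n,np.round(p,1),"r",(k[2]/6).round(1),"stand@z22",st(onz(n,p,.022,D)))
    print(n,"expected px of balls along far wall:",[proj(n,S+.181*e+yy*f+[0,0,.022],D) for yy in(-.04,0,.04)])
g=cv2.cvtColor(D["side"]["image"],cv2.COLOR_RGB2GRAY)
print(g[190:214,205:233])
E
```

```text
scene expected px of balls along far wall: [array([407.4, 361.7]), array([423.3, 351.4]), array([438.5, 341.6])]
side expected px of balls along far wall: [array([266.6, 240.2]), array([250.7, 245.4]), array([234.4, 250.8])]
[[146 156 162 169 169 168 166 163 154 145 136 125 123 122 132 142 146 152
  153 153 156 150 145 138 122 109 101 107]
 [116 125 132 137 141 139 137 131 121 118 120 128 143 157 163 172 174 178
  177 179 181 177 174 165 150 127 106  97]
 [ 98 105 109 112 110 109 110 106 105 111 132 156 172 177 182 184 186 186
  190 189 187 189 186 181 169 141 110  97]
 [ 94 100  99  97 100 100  98  96 103 122 154 176 182 186 184 188 186 189
  188 188 187 186 188 184 174 143 111  96]
 [ 96 100  99  99  99  98  99  98 103 127 161 182 187 187 187 185 187 187
  187 189 186 186 184 181 161 131 106  96]
 [104 106 105 103 103 101 101  99 101 118 153 175 181 182 182 182 184 186
  187 184 184 179 173 157 136 107  93  92]
 [123 127 131 126 118 118 112 106 103 108 129 149 161 169 173 174 175 175
  172 172 166 157 141 128 110  93  88  94]
 [158 159 161 159 154 149 138 124 111 100 102 116 131 14
[... 1233 characters left out ...]
 96 101  99 100  99  94  89  85  87  96  99  97  98  95 102 105 106 102
  107 106 103 103  98  97  91  85  86  84]
 [101  99 101 100  97  94  91  88  86  96  97  96  95  95 100 103 103 105
  106 104 105 101  94  93  88  84  78  68]
 [102 103 101 100 100  94  93  88  87  92  98 100  93  98 103 103 105 106
  103 100  98  95  92  85  78  73  61  55]
 [105 101 103 103  99  97  94  91  86  90  98  97  97  99 101 102 106 102
  101  94  87  81  78  71  64  54  49  46]
 [106 105 103 102  99  96  94  88  88  93  99  99  95  94  98  97  96  95
   89  81  72  64  58  55  51  49  53  58]
 [105 105 105 100 101  97  94  90  83  92  98  97  93  92  91  90  84  81
   72  63  53  56  52  59  60  66  75  82]]
```

```bash
python3 - <<'E'
from h import *
import cv2
D=pickle.load(open("s_p.pkl","rb"))
e=np.array([.978,-.208,0]);f=np.array([.208,.978,0]);S=np.array([.592,.030,0])
def st(p):q=p-S;return (1e3*np.array([q@e,q@f,q[2]])).round(0)
for n,(x,y,w,h) in (("scene",(385,312,56,44)),("side",(228,222,50,40)),("wrist",(285,0,75,40))):
    g=cv2.cvtColor(D[n]["image"][y:y+h,x:x+w],cv2.COLOR_RGB2GRAY);G=cv2.GaussianBlur(cv2.resize(g,None,fx=6,fy=6,interpolation=cv2.INTER_CUBIC),(0,0),2)
    c=cv2.HoughCircles(G,cv2.HOUGH_GRADIENT,1.5,25,param1=60,param2=18,minRadius=36,maxRadius=96)
    for k in ([] if c is None else c[0][:6]):
        p=(k[0]/6+x,k[1]/6+y);print(n,np.round(p,1),"r",(k[2]/6).round(1),"@22",st(onz(n,p,.022,D)),"@50",st(onz(n,p,.05,D)))
    print(n);[print(''.join('#' if v>185 else '+' if v>165 else '-' if v>140 else '.' for v in r)) for r in g]
E
```

```text
scene [402.6 342.1] r 6.6 @22 [143. -14.  22.] @50 [161. -35.  50.]
scene [411.9 335.1] r 7.6 @22 [141.  13.  22.] @50 [158. -10.  50.]
scene
-+-+-+-----++++------------------++--...................
---+++------+++-+----+------------+++--.................
----++++-----++++-------------------++--................
----+-+-+-----++++------+--------------+-...............
------++++------++++------------------+++--.............
+-------+-+-+--+-+++-------+-----------+-+--............
-++------+-+++----++++--------------------+--...........
--+--------++------++++--------------------+---.........
--+-+------+++++--+--++++-------------------+---........
----+-+------+-++-----++++--------------------+--.......
-----+--------+---+----++++------------------------.....
-----+---------++-++-----+---++++++-------------+---....
------+--++-----+---+------++######++----------------..-
+---------------------+---++#########++------------+++-+
------------+-------------+###########+------------++#+-
-------------+-----+++---+#############+---------+++++-.
-----------------++###+--+##############+-----
[... 6140 characters left out ...]
.---------------
-----.------.-------.................................-----.---------------.
------------..------................................-------.--------------.
--------.---.---------..............................------.---------------.
----------.-..---------............................-------.--------------..
-----------..----------..........................----------..--------------
-----.----.--.----------.........................----------.--------------.
-----.---.....-----------.......................--------------------------.
---------....--------------..................-.-----------.-.-------------.
--------.--...--------------................---------------.--------------.
```

Emit:
carry_out --pt "0 -2 0 0 0" --pt "0 -3 0 0 0" --pt "0 -1 0 -3 0" --pt "0 0 0 -3 0" --pt "0 0 0 -3 0" --pt "0 0 0 -3 0" --pt "0 0 0 0 0" --pt "0 0 0 0 0"

```text
time: 27.3
tool_pos: [0.6567, 0.0163, 0.328]
ee_rot: [0.143, 1.567, 3.074]
wrist_force: [-0.4, 0.2, 0.3]
width: 0.0941
```

```bash
python3 snap.py q wrist scene side; python3 - <<'E'
from h import *
import cv2
P=pickle.load(open("s_p.pkl","rb"));D=pickle.load(open("s_q.pkl","rb"))
e=np.array([.978,-.208,0]);f=np.array([.208,.978,0]);S=np.array([.592,.030,0])
def st(p):q=p-S;return (1e3*np.array([q@e,q@f,q[2]])).round(0)
for n,b in(("scene",(385,441,312,356)),("side",(228,278,222,262))):
    print("moved?",n,np.abs(P[n]["image"][b[2]:b[3],b[0]:b[1]].astype(int)-D[n]["image"][b[2]:b[3],b[0]:b[1]]).max())
for s in((253.5,241),(259.5,257)):
    for c in((418,331.5),(403,336)): X,r=tri(ray("scene",c,D),ray("side",s,D));print(s,c,st(X),"res",r)
print("tray px wrist",[proj("wrist",S+x*e+y*f+[0,0,.004],D) for x in(.03,.2) for y in(-.092,.092)])
g=cv2.cvtColor(D["wrist"]["image"],cv2.COLOR_RGB2GRAY);G=cv2.GaussianBlur(g,(0,0),1)
c=cv2.HoughCircles(G[:260],cv2.HOUGH_GRADIENT,1.2,12,param1=80,param2=20,minRadius=12,maxRadius=32)
for k in c[0][:8]:print(k.round(1),st(onz("wrist",k[:2],.022,D)),st(onz("wrist",k[:2],.053,D)))
E
```

```text
{'time': 27.45, 'tool_pos': array([0.6559, 0.0167, 0.3311]), 'ee_rot': array([-2.9734,  1.5697, -0.0413]), 'wrist_force': array([ 0.3447, -0.5475, -0.0647]), 'width': 0.0941188158266005}
moved? scene 10
moved? side 55
(253.5, 241) (418, 331.5) [157.   5.  48.] res 1.8
(253.5, 241) (403, 336) [151.  -7.  43.] res 12.2
(259.5, 257) (418, 331.5) [137.  14.  24.] res 12.6
(259.5, 257) (403, 336) [131.   2.  19.] res 1.9
tray px wrist [array([393.1, 222.2]), array([253. , 222.4]), array([399.3,  84. ]), array([246.4,  84.2])]
[552.6 132.6  25.9] [ 143. -275.   22.] [ 143. -257.   53.]
[612.6 111.   31.3] [ 168. -342.   22.] [ 166. -320.   53.]
[563.4 112.2  21.7] [ 166. -284.   22.] [ 165. -266.   53.]
[323.4 114.6  16.2] [164.  -1.  22.] [162.  -1.  53.]
[126.6 245.4  13.1] [  4. 252.  22.] [ 13. 236.  53.]
[318.6 244.2  29.8] [ 5.  6. 22.] [14.  5. 53.]
[ 78.6 195.   12.7] [ 69. 304.  22.] [ 74. 284.  53.]
[101.4 195.   19.7] [ 69. 275.  22.] [ 74. 258.  53.]
```

The views triangulate one ball at stand (131, 2, 20) mm and one on top at (157, 5, 48) mm, propped on a hidden ball at the far wall. That is above the 45 mm limit, so I'll close the fingers and nudge it sideways.

Emit:
carry_out --pt "1 0 -2.5 -2.5 0" --pt "1 0 -2.5 -2.5 0" --pt "1 0 0 -2 0" --pt "1 0 0 -1.5 0" --pt "1 4 0 0 0" --pt "1 4 0 0 0" --pt "1 4 0 0 0" --pt "1 4 0 0 0" --pt "1 4 0 0 0" --pt "1 0 0 0 0" --pt "1 0 0 0 0"

```text
time: 28.55
tool_pos: [0.7496, 0.0478, 0.1309]
ee_rot: [0.368, 1.57, -2.983]
wrist_force: [1.2, 0.1, 1.2]
width: 0.0093
```

```bash
python3 st.py .7491 .0477 .043; python3 -c "
from h import *
P=pickle.load(open('s_q.pkl','rb'))['wrist']['pose'];print(P[:3,3])"
```

```text
t 28.55 tcp [0.7496 0.0478 0.1309] F [1.2 0.1 1.2] w 0.0093 jaw y [-0.208 -0.978  0.   ] down [-0. -0. -1.] q [-0.01  0.57  0.9  -0.    1.67  1.77]
shift cm [8.79 0.02 0.05]
[0.72826585 0.00147532 0.50592825]
```

Emit:
carry_out --pt "1 3 0 0 0" --pt "1 3 0 0 0" --pt "1 2.8 0 0 0" --pt "1 0 0 0 0" --pt "1 0 0.8 0 0" --pt "1 0 0.8 0 0" --pt "1 0 0.8 0 0" --pt "1 0 0.8 0 0" --pt "1 0 0.8 0 0" --pt "1 0 0.8 0 0" --pt "1 0 0 0 0" --pt "1 0 -1.5 0 0" --pt "1 0 -1.5 0 0" --pt "1 -3 0 0 0" --pt "1 -4 0 0 0" --pt "1 -4 0 0 0" --pt "1 -4 0 0 0" --pt "1 -4 0 0 0" --pt "1 -4 0 0 0" --pt "1 -4 0 0 0"

```text
time: 30.55
tool_pos: [0.7463, 0.0326, 0.3138]
ee_rot: [-2.211, 1.57, 0.723]
wrist_force: [0.6, 0.8, 0.8]
width: 0.0003
```

Emit:
carry_out --pt "0 0 1.5 3 0" --pt "0 0 1.5 3 0" --pt "0 0 0 3 0" --pt "0 0 0 0 0" --pt "0 0 0 0 0" --pt "0 0 0 0 0" --pt "0 0 0 0 0"

```text
time: 31.25
tool_pos: [0.6533, 0.0198, 0.3116]
ee_rot: [3.078, 1.571, -0.273]
wrist_force: [-0.3, 0.4, -0.5]
width: 0.0529
```

```bash
python3 snap.py r wrist scene side; python3 - <<'E'
from h import *
import cv2
D=pickle.load(open("s_r.pkl","rb"))
e=np.array([.978,-.208,0]);f=np.array([.208,.978,0]);S=np.array([.592,.030,0])
def st(p):q=p-S;return (1e3*np.array([q@e,q@f,q[2]])).round(0)
# rectified top view of tray plane z=22 (stand frame), 4 mm per char
g=cv2.cvtColor(D["wrist"]["image"],cv2.COLOR_RGB2GRAY)
print("cols y=+92..-92, rows x=205..20 (wrist)")
for x in np.arange(.205,.02,-.006):
    print(int(x*1000),''.join(('#' if v>185 else '+' if v>165 else '-' if v>140 else '.') for v in [g[int(q[1]),int(q[0])] if 0<=q[0]<640 and 0<=q[1]<480 else 0 for q in [proj("wrist",S+x*e+y*f+[0,0,.022],D) for y in np.arange(.092,-.093,-.003)]]))
for n,(x,y,w,h) in (("scene",(375,300,80,60)),("side",(222,216,64,46))):
    g=cv2.cvtColor(D[n]["image"][y:y+h,x:x+w],cv2.COLOR_RGB2GRAY)
    print(n);[print(''.join('#' if v>185 else '+' if v>165 else '-' if v>140 else '.' for v in r)) for r in g]
E
python3 mouth.py r2
```

```text
{'time': 31.4, 'tool_pos': array([0.653 , 0.0194, 0.3115]), 'ee_rot': array([ 0.3945,  1.5704, -2.9571]), 'wrist_force': array([ 0.0408, -0.5734,  0.5755]), 'width': 0.06475062547023598}
cols y=+92..-92, rows x=205..20 (wrist)
205 ..............................................................
198 ..............................................................
192 ..............................................................
186 .............................--+###++-........................
180 ...-.........................--+++++--........................
174 ...------------------------....-----...---------------.-----..
168 ...-------------------------..........-------------..--+++++-.
162 ...--------------------------.......--------------...--+###++-
156 ...-----------------------------------------------...--+++++--
150 ...---------------------------..----.------------......-----..
144 ...-------------------------..-+++++--.-----------............
138 ..-------------------------..--+##+++-.-------------.......-..
132 ...------------------------..--+++++--.---------------------..
12
[... 8519 characters left out ...]
----........
.......................--.............-------....--------.......
.....................-----.............................-........
.................---------......................................
..............------------......................................
..........-----------------.....................................
..........-----------------.....................................
..........-----------------.....................................
..........-------+---------.....................................
mouth px 377.4 256 score 0.84
54 [378.9 253.2] 62 [382.8 259.5] 70 [386.2 266.3] 78 [389.1 273.3] 86 [391.3 280.3] 94 [392.8 287.2] 102 [393.5 293.8] 110 [393.6 299.9]
```

All three balls now lie separately on the tray floor and the tube has not moved, so I'm handing in.

```bash
python3 -c "
from bench import robot
print(robot.close_job())"
```

```text
the job is handed in; nothing more can be done
None
```

The job is handed in at about 31 s of the 67 s limit. All three balls are in the tray and the empty tube is leaning on the bar again, though `close_job()` gave no verdict.

**What I did:**
- **First lean:** I leaned the full tube on the V-bar at about 54° and let go.
- **Tipping:** Lifting the foot alone did not tip the tube, because the pads held it rigid. I set it down, regripped about 110 mm from the foot and used the bar as a lever. That took it to about 112° by the geometry, with the mouth over the tray.
- **Return:** I lowered the foot, released the tube and backed off.
- **Extra step:** One ball had stacked on the other two at about 48 mm, above the 45 mm limit, so I nudged it off with the closed fingers.

**Last checks:**
- **Balls:** They sit apart on the tray floor at about (183, -5), (135, -10) and (160, -77) mm in the stand's frame.
- **Weight:** The wrist load fell from 5.5 N to about 2.9 N, which matches three balls leaving.
- **Tube:** Its mouth is within 1–2 pixels of where it was at the first lean, and the fingers are well clear of it.
- **Not measured:** I did not re-measure the bystanders at the end. The last picture showed the jar, vials, beaker and dish standing as before. The canister was never near the moves and I did not check it.
- **Disagreement:** Before the nudge, the automatic circle search found the balls inconsistently. I relied on two-view triangulation and a corrected top view of the tray instead.

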